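Switch on and zero the kitchen scale

TASK

Before more plums are weighed into the dish, get the scale ready with light, gentle fingertip presses: first push the green power key fully down, where it stays, and then press the blue zero key fully down and let it come back up. Do not touch the orange units key, and leave the dish on the scale, the plums and the salt shaker where they are; take the hand away at the end.

Things in the scene. Friction and masses are not known exactly. Their poses are not given: they have to be found in the camera images.
- board: light wooden serving board, fixed, 260 x 440 x 16 mm (x, y, z), its top 21 mm above the worktop; everything of the task stands on it. Origin: centre of its underside. It lies on steel heat rods that stand 5 mm above the worktop.
- scale: white flat kitchen scale, fixed on the wooden board, 220 mm deep (its x), 230 mm wide (its y), casing top 22 mm above its underside, with a round steel weighing plate (144 mm across, top 34 mm above its underside, centre at x = +35 mm) and a blank display. Origin: centre of the underside; +x points away from the three keys, z up. It stands at a varying place and is turned up to 0.3 rad.
- power_key_top (a point): round green key of the scale, 29 mm in diameter (grey seat ring 37 mm); the point is the centre of its flat top, 35.5 mm above the wooden board (56.5 mm above the worktop) when the key is up. The three keys stand in a row along the scale's front edge, 70 mm apart, 85 mm in front of the scale's centre; which colour has which place varies. Power key: it stays down where it is pushed.
- zero_key_top (a point): round blue key of the scale, 29 mm in diameter (grey seat ring 37 mm); the point is the centre of its flat top, 35.5 mm above the wooden board (56.5 mm above the worktop) when the key is up. The three keys stand in a row along the scale's front edge, 70 mm apart, 85 mm in front of the scale's centre; which colour has which place varies. Zero key: it springs back up when released.
- units_key_top (a point): round orange key of the scale, 29 mm in diameter (grey seat ring 37 mm); the point is the centre of its flat top, 35.5 mm above the wooden board (56.5 mm above the worktop) when the key is up. The three keys stand in a row along the scale's front edge, 70 mm apart, 85 mm in front of the scale's centre; which colour has which place varies. Units key, to be left alone.
- power_key (a joint): travel of the green power key in m: 0 up (off), 0.006 fully down (on). Takes about 2.5 to 3 N to push all the way and stays down. At the bottom it meets a rubber stop, which under more than about 5 N yields (about 3.5 N per mm, up to 4 mm).
- zero_key (a joint): travel of the blue zero key in m: 0 up, 0.006 fully down. A spring raises it; starts to move at about 1.6 N, fully down at about 4 N. At the bottom it meets a rubber stop, which under more than about 5 N yields (about 3.5 N per mm, up to 4 mm).
- units_key (a joint): travel of the orange units key in m: 0 up, 0.006 down, sprung like the blue one.
- fruit_dish: white boat-shaped dish with plums, one loose piece, 112 mm along its x, 184 mm along its y, 68 mm high, standing on the weighing plate (top about 123 mm above the worktop; its front edge comes to about 60 mm behind the line of the key centres). Origin: centre of its underside.
- plum_1: loose red plum, 37 mm across, 34 mm high, on the board to the left of the scale. Origin: centre of its underside.
- plum_2: loose red plum, 38 mm across, 33 mm high, on the board to the left of the scale, farther back. Origin: centre of its underside.
- salt_shaker: clear salt shaker with a grey cap, 44 mm across, 90 mm high, loose on the board to the right of the scale. Origin: centre of its underside.
Things that resemble listed ones, but are neither listed nor needed, are in the scene too. What is shaped like the plum_2 but grey is not meant.

How it is judged:
By the outcome, as a careful person would: the job done as asked, in the order asked, and still so for the second after the job is handed in, with the robot touching nothing.
It also fails if it takes over 35 s, if anything falls off the work surface, if the arm or the gripper's body presses on something with over 40 N, if the wrist force passes 120 N, or if a joint passes its speed limit or range.

ROBOT

A 6-joint arm with a two-finger parallel gripper is mounted at the origin on a cart in front of the work surface, level with it; the furniture and walls round the work are solid. World frame = base frame: x ahead of the robot, y to its left, z up, the work surface at z = 0. Lengths are in m, angles in rad, forces in N, time in s.
With the tool pointing down it reaches from about 0.3 to 0.85 m from the base axis. Payload 4.2 kg.
Tool frame: the origin (TCP) lies at the very end of the fingers, on their centre line; the grasp point (between the pads) lies 19 mm behind it; y points along the fingers, x is the direction in which the jaws open and shut, and the axes are right-handed (so a half turn about y gives the same grasp; the last joint's range is limited). The gripper opens to 91 mm and grips with 3 to 60 N. Pads are 32 mm wide; open, the fingers measure 118 mm over their backs; the gripper's body (76 mm by 178 mm) begins 60 mm behind the grasp point.
Start: joints at [1.183, 0.32, 1.565, -0, 1.257, -0.02], TCP at [0.207, 0.537, 0.214] pointing down, gripper open.
Joint ranges: [-3.11, 3.11], [-0.84, 2.01], [0.21, 2.61], [-1.34, 4.49], [0.05, 2.63], [-2.56, 2.56]. Speed limits (rad/s): [2.57, 2.57, 3.14, 3.14, 3.14, 3.14].

INTERFACE

Orientations are given as a unit quaternion [w, x, y, z].
In Python, from rig import telemetry, vision, ticket gives the robot as it stands.
- The arm moves only by the tool servo_tool, never from a script. Its argument "steps" is a list of rows, each a list of 3 entries, a list of its own where there are three numbers: the finger opening in mm, from 0 to 91.2, then the shift along the tool's x, y, z in units of 40 mm (1.0 is 40 mm), then the turn about the tool's y in units of 6 degrees (1.0 is 6 degrees). A call has 1 to 20 rows; each row shifts and turns the commanded pose from where the row before left it, along the tool's axes as they then stand; what a row does not reach is not made up. A row lasts 1/8 s, in which the tool goes at most 62.5 mm and 10.7 degrees, less where a joint would pass 70% of its speed; a pose out of reach is approached as far as the arm can. A call is refused whole if a number of a shift passes 1 or a number of a turn 1, either way. A call with a gripper value outside its range is refused whole. The fingers move at their own pace and stop on an object; "newtons" is the grip in N (left out, the last holds). Time passes only in rows, so rows that do not move let the fingers close. It gives the time, the measured TCP pose, the force and the opening at its end, in the units of the state.
- telemetry.get_state(): the state, without advancing time (a new reading comes with each control period).
- vision.snapshot(name): name is "side" or "top"; returns a dict with "image" (384x512x3 uint8, blue, green, red), "camera_matrix" (3x3 intrinsics, pixels), "R" (3x3) and "t" (3): a world point X has camera coordinates R X + t. Camera axes: x right, y down, z forward; pixel columns grow to the right and rows downward; lengths in m; the calibration is good to about 2 mm. A picture is of the moment at which its call begins. There is no depth.
- ticket.sign_off(): hands the job in, once; it reports no verdict.
The state is a dict: "clock": time; "joint_positions": joint angles; "qd": joint speeds; "effort": joint torques, N m; "tool_pos": TCP position; "ee_rot": TCP orientation; "ft_force": force on the tool from outside, world axes, zero at the start; "wrist_torque": the same for the moment, N m; "gripper_width": opening from 0.0 (shut) to 1.0 (fully open).
Only numpy, scipy, OpenCV 4.12 (cv2) and the standard library are available. Lean on these libraries where they do the work, as an engineer would, in place of code of your own. Each camera call takes 0.05 s, during which the arm holds its last target.

## Working session

There is one attempt and no reset: what is moved stays moved. The work goes in short steps, Python scripts to look and compute and a tool call to move; the robot and the scene stay as the last step left them, time stands still between calls to the robot, and variables do not carry over. Pictures are saved under pics/ and viewed, and the job is handed in when it is done.

Besides the shell and the picture viewer there is one more tool, called after "Call:" in YAML: its name, and indented under it one key for each argument. servo_tool: Moves the arm, as the interface text tells. Its arguments: {"type":"object","properties":{"steps":{"type":"array","items":{"type":"array"}},"newtons":{"type":"number"}},"required":["steps"]}

```bash
mkdir -p pics; ls; python3 - <<'E'
from rig import telemetry, vision
import cv2,numpy as np
s=telemetry.get_state()
for k in s: print(k,s[k])
for n in("side","top"):
    d=vision.snapshot(n); cv2.imwrite(f"pics/{n}0.png",d["image"]); np.savez(f"{n}0.npz",**d); print(n,d["camera_matrix"],d["R"],d["t"])
E
```

```text
pics
clock 0.0
joint_positions [ 1.18297242e+00  3.20275612e-01  1.56564658e+00 -3.19511580e-05
  1.25740207e+00 -2.00029988e-02]
qd [-4.22209978e-05 -8.06567263e-04  2.68451410e-03  1.54561327e-04
  1.25054602e-03 -1.67833487e-03]
effort [-2.78956995e-04 -4.12468493e+01 -2.31963712e+01  7.27287331e-02
  4.57354845e-02 -1.58072667e-04]
tool_pos [0.20658315 0.53607716 0.21314224]
ee_rot [-0.58265834  0.58334883  0.39962734 -0.40063873]
ft_force [-0.67408412  0.24614784 -0.28563207]
wrist_torque [ 0.0360818  -0.00554222  0.00222361]
gripper_width 1.0021846830841548
side [[388.21994854   0.         255.60813827]
 [  0.         388.21994854 191.5912359 ]
 [  0.           0.           1.        ]] [[ 0.85525777 -0.51816005 -0.00665663]
 [-0.33541233 -0.5437373  -0.76931678]
 [ 0.39500976  0.66019688 -0.63883282]] [-0.40349928  0.33005259  0.71675764]
top [[437.46999139   0.         251.98969028]
 [  0.         437.46999139 192.77650647]
 [  0.           0.           1.        ]] [[-0.01278438 -0.99983688 -0.01275791]
 [-0.99468884  0.01401967 -0.10196844]
 [ 0.10213067  0.01138655 -0.99470582]] [0.17693341 0.57388919 0.9173759 ]
```

View pics/side0.png

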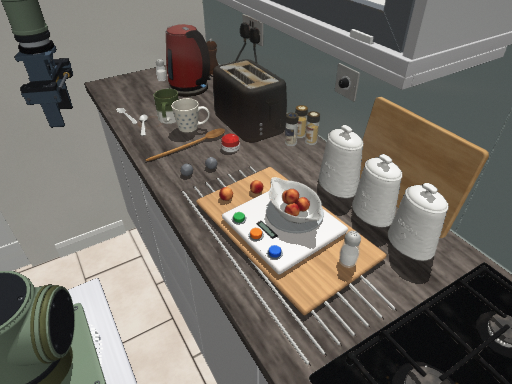

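View pics/top0.png

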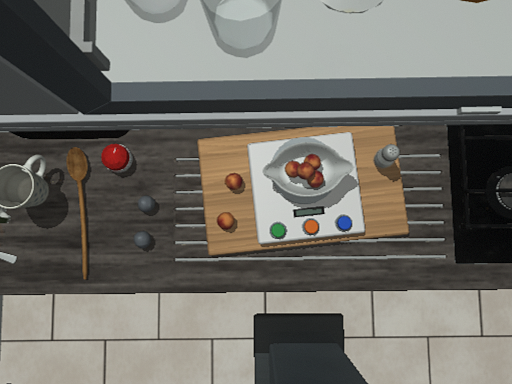

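Side view: green key (239,217), orange (256,234), blue (275,252). Top view: green (278,230), orange (311,227), blue (344,223). The red jar (115,156) and red plums are not keys. Now I'll measure the keys.

```bash
cat > h.py <<'E'
import numpy as np,cv2
from scipy.spatial.transform import Rotation as Ro
H={'green':(50,75),'orange':(8,17),'blue':(105,125)}
def ray(d,u,v,z):
    K,R,t=d["camera_matrix"],d["R"],d["t"]
    c=-R.T@t; r=R.T@np.linalg.inv(K)@np.array([u,v,1.]); return c+r*(z-c[2])/r[2]
def keys(d,box,z=0.0565):
    x0,x1,y0,y1=box; hsv=cv2.cvtColor(d["image"],cv2.COLOR_BGR2HSV); out={}
    for k,(a,b) in H.items():
        m=cv2.inRange(hsv,(a,170,110),(b,255,255)); mm=np.zeros_like(m); mm[y0:y1,x0:x1]=m[y0:y1,x0:x1]
        n,l,st,c=cv2.connectedComponentsWithStats(mm)
        if n<2: out[k]=None; continue
        i=1+np.argmax(st[1:,4]); out[k]=(c[i].round(1),st[i,2:5],ray(d,*c[i],z).round(4))
    return out
BOX={"top":(262,362,208,245),"side":(225,295,205,265)}
def R(s): 
    q=np.array(s["ee_rot"]); return Ro.from_quat(q,scalar_first=True).as_matrix()
E
python3 - <<'E'
from h import *
from rig import telemetry
for n in("top","side"):
    d=dict(np.load(n+"0.npz")); k=keys(d,BOX[n])
    for a in k: print(n,a,k[a])
    x0,x1,y0,y1=BOX[n]; cv2.imwrite(f"pics/crop_{n}.png",cv2.resize(d["image"][y0-10:y1+10,x0-10:x1+10],None,fx=5,fy=5))
print(R(telemetry.get_state()).round(3))
E
```

```text
top green (array([272., 230.]), array([1, 3, 3], dtype=int32), array([0.4949, 0.1281, 0.0565]))
top orange (array([310.9, 226.2]), array([ 13,  13, 137], dtype=int32), array([0.5017, 0.0469, 0.0565]))
top blue (array([344. , 222.4]), array([ 13,  13, 133], dtype=int32), array([ 0.5087, -0.0223,  0.0565]))
side green (array([236.3, 218.2]), array([5, 3, 6], dtype=int32), array([0.4839, 0.1097, 0.0565]))
side orange (array([255.7, 233.1]), array([ 12,  11, 102], dtype=int32), array([0.4978, 0.0419, 0.0565]))
side blue (array([274.7, 251. ]), array([ 12,  11, 105], dtype=int32), array([ 0.5052, -0.0272,  0.0565]))
[[ 0.36  -0.001 -0.933]
 [ 0.933 -0.001  0.36 ]
 [-0.002 -1.     0.   ]]
```

View pics/crop_top.png

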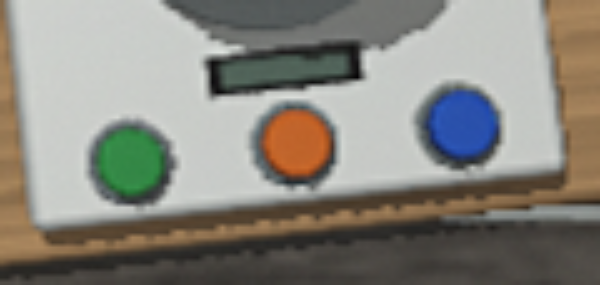

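```bash
sed -i 's/(a,170,110)/(a,130,70)/; s/(50,75)/(50,85)/' h.py
python3 - <<'E'
from h import *
from scipy.optimize import least_squares
D={n:dict(np.load(n+"0.npz")) for n in("top","side")}
k={n:keys(D[n],BOX[n]) for n in D}
for n in D:
    for a in k[n]: print(n,a,k[n][a])
for a in H:
    P=[D[n]["camera_matrix"]@np.c_[D[n]["R"],D[n]["t"]] for n in D]
    X=cv2.triangulatePoints(*P,*[k[n][a][0].reshape(2,1) for n in D])[:,0]; print(a,X[:3]/X[3])
E
```

```text
top green (array([277.7, 230. ]), array([ 13,  13, 134], dtype=int32), array([0.4947, 0.1162, 0.0565]))
top orange (array([310.9, 226.1]), array([ 14,  13, 144], dtype=int32), array([0.5019, 0.0469, 0.0565]))
top blue (array([344. , 222.5]), array([ 15,  14, 155], dtype=int32), array([ 0.5086, -0.0223,  0.0565]))
side green (array([238.7, 216.8]), array([11, 10, 89], dtype=int32), array([0.4911, 0.1108, 0.0565]))
side orange (array([255.6, 233.1]), array([ 12,  11, 111], dtype=int32), array([0.4978, 0.0422, 0.0565]))
side blue (array([274.5, 251.1]), array([ 12,  13, 123], dtype=int32), array([ 0.5046, -0.0274,  0.0565]))
green [0.49443821 0.11615441 0.0506964 ]
orange [0.50139866 0.04649648 0.05079632]
blue [ 0.50827314 -0.02322903  0.05062448]
```

Keys: green about (0.493, 0.114) and blue about (0.507, -0.0245), with orange between them. The views agree to about 5 mm and the side view is biased by the visible key walls. I'll hover over green, then turn the jaws along the row so the gripper body clears the dish.

Call:
servo_tool:
  steps:
    - [0, [-0.6, 0, -0.85], 0]
    - [0, [-0.6, 0, -0.85], 0]
    - [0, [-0.6, 0, -0.85], 0]
    - [0, [-0.6, 0, -0.85], 0]
    - [0, [-0.6, 0, -0.85], 0]
    - [0, [-0.6, 0, -0.85], 0]
    - [0, [-0.6, 0, -0.85], 0]
    - [0, [-0.6, 0, -0.85], 0]
    - [0, [-0.6, 0, -0.85], 0]
    - [0, [-0.6, 0, -0.85], 0]
    - [0, [-0.6, 0, -0.85], 0]
    - [0, [-0.6, 0, -0.85], 0]
    - [0, [0, 0, 0], -0.9]
    - [0, [0, 0, 0], -0.9]
    - [0, [0, 0, 0], -0.9]
    - [0, [0, 0, 0], -0.9]
    - [0, [0, 0, 0], -0.9]
    - [0, [0, 0, 0], 0]
  newtons: 5

```text
clock: 2.35
tool_pos: [0.4837, 0.1211, 0.2136]
ee_rot: [0.474, -0.474, -0.525, 0.525]
ft_force: [-0.6, -1.2, 0.2]
gripper_width: 0.002
```

```bash
cat >> h.py <<'E'
def go(s,p):
    r=R(s); e=r.T@(np.array(p)-s["tool_pos"]); return (e/0.04).round(3)
G=np.array([.493,.114]);B=np.array([.507,-.0245])
def yaw_err(s):
    x=R(s)[:,0]; g=G-B; return np.degrees(np.arctan2(g[1],g[0])-np.arctan2(x[1],x[0]))
E
python3 - <<'E'
from h import *
from rig import telemetry,vision
s=telemetry.get_state(); print(s["clock"],s["tool_pos"],s["gripper_width"],s["ft_force"],s["joint_positions"].round(2) if hasattr(s["joint_positions"],'round') else s["joint_positions"]); print(R(s).round(3))
print(go(s,[*G,.12]),"yaw units",-yaw_err(s)/6)
for n in("side","top"):
    cv2.imwrite(f"pics/{n}1.png",vision.snapshot(n)["image"])
E
```

```text
2.35 [0.48367443 0.1210818  0.21363109] 0.0020195584112119905 [-0.60322749 -1.24334914  0.21714867] [ 0.22  0.2   1.73  0.    1.21 -1.45]
[[-0.102 -0.001 -0.995]
 [ 0.995 -0.    -0.102]
 [ 0.    -1.     0.001]]
[-0.2    2.341 -0.216] yaw units 0.014876253027790083
```

View pics/side1.png

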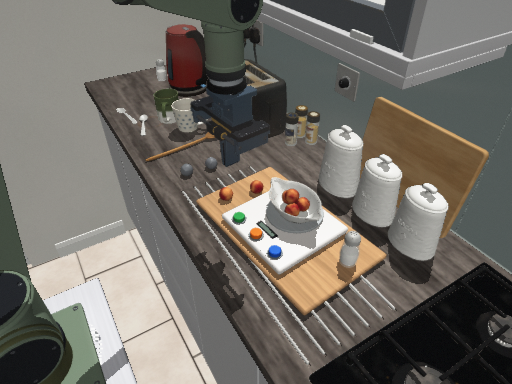

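The side view shows the closed gripper above the scene, upright, with its body aligned to the row. I'll go down to 0.08 and check the fit over green.

Call:
servo_tool:
  steps:
    - [0, [-0.2, 0, -0.22], 0]
    - [0, [0, 0.5, 0], 0]
    - [0, [0, 0.7, 0], 0]
    - [0, [0, 0.7, 0], 0]
    - [0, [0, 0.7, 0], 0]
    - [0, [0, 0.5, 0], 0]
    - [0, [0, 0.2, 0], 0]
    - [0, [0, 0, 0], 0]

```text
clock: 3.45
tool_pos: [0.4938, 0.1139, 0.0818]
ee_rot: [0.474, -0.474, -0.525, 0.525]
ft_force: [-0.0, 0.0, -0.4]
gripper_width: 0.001
```

```bash
python3 - <<'E'
from h import *
from rig import telemetry,vision
s=telemetry.get_state(); print(s["clock"],s["tool_pos"],s["ft_force"])
for n in("side","top"):
    d=vision.snapshot(n); P=d["camera_matrix"]@(d["R"]@np.array(s["tool_pos"])+d["t"]); p=P[:2]/P[2]; print(n,p)
    x,y=p.astype(int); c=cv2.resize(d["image"][max(0,y-45):y+45,x-60:x+60],None,fx=6,fy=6,interpolation=cv2.INTER_CUBIC)
    cv2.circle(c,(int((p[0]-x+60)*6),int((p[1]-max(0,y-45))*6)),4,(255,0,255),-1)
    cv2.imwrite(f"pics/{n}2.png",c)
E
```

```text
3.45 [0.49379679 0.11386137 0.08178573] [-0.01361014  0.03243014 -0.35606044]
side [238.69666277 208.03699808]
top [279.45468392 230.21420649]
```

View pics/side2.png

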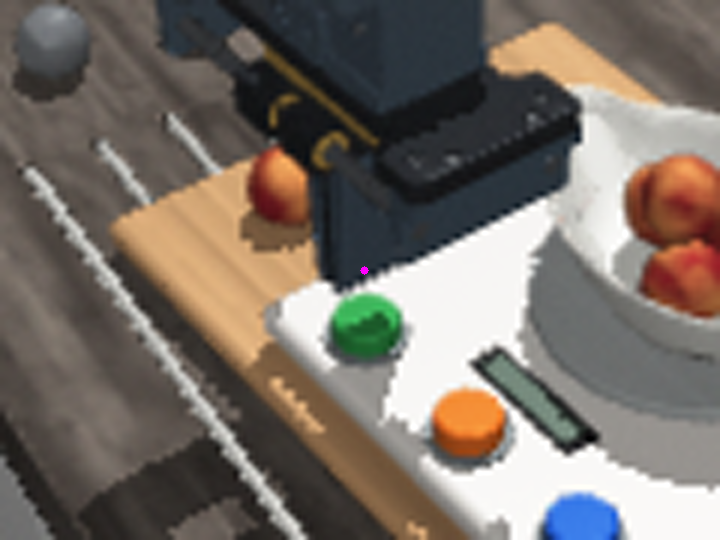

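View pics/top2.png

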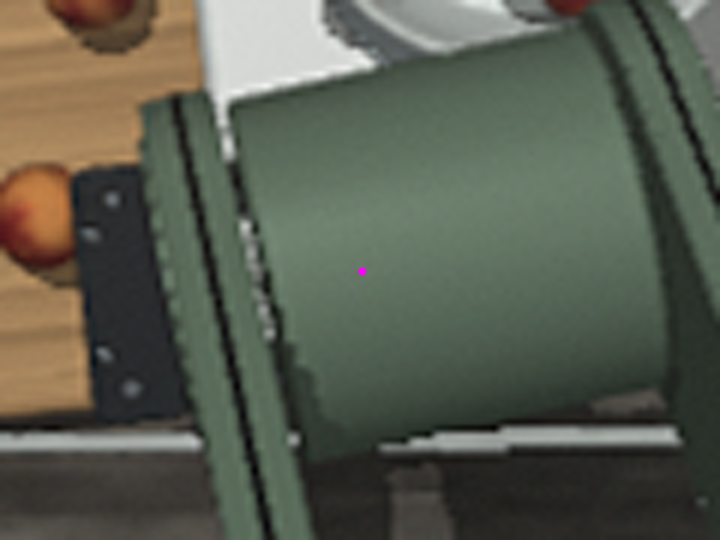

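```bash
python3 - <<'E'
from h import *
from rig import telemetry,vision
s=telemetry.get_state(); r=R(s); p=np.array(s["tool_pos"])
d=vision.snapshot("side")
def pr(q): P=d["camera_matrix"]@(d["R"]@q+d["t"]); return P[:2]/P[2]
im=cv2.resize(d["image"][110:270,160:340],None,fx=4,fy=4,interpolation=cv2.INTER_CUBIC)
for (a,b,y,c) in [(.0135,.016,0,(255,0,255)),(.089,.038,-.079,(0,255,255))]:
    for i in(-1,1):
        for j in(-1,1):
            u=pr(p+r@np.array([i*a,y,j*b])); print(y,i,j,u.round(1)); cv2.circle(im,tuple(((u-[160,110])*4).astype(int)),4,c,-1)
cv2.imwrite("pics/side3.png",im)
E
```

```text
0 -1 -1 [247.5 207.9]
0 -1 1 [236.6 213.4]
0 1 -1 [241. 202.]
0 1 1 [230.2 207.4]
-0.079 -1 -1 [275.3 195.3]
-0.079 -1 1 [247.2 209.7]
-0.079 1 -1 [229.4 158.3]
-0.079 1 1 [202.9 169.5]
```

View pics/side3.png

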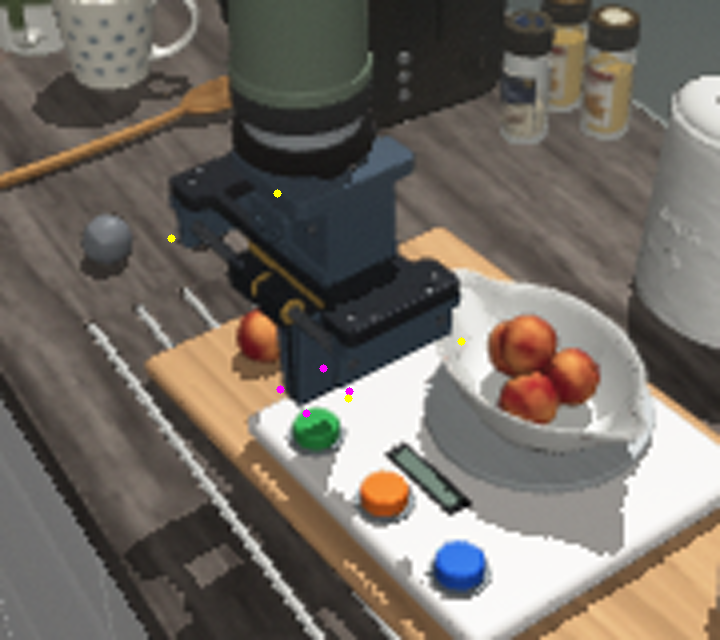

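The body's end face hides most of the fingertips, but the layout is consistent: the tips are over green, and the body is clear of the dish and plums. I'll go to just above the key, then press slowly while watching the force.

Call:
servo_tool:
  steps:
    - [0, [0, 0.25, 0], 0]
    - [0, [0, 0.2, 0], 0]
    - [0, [0, 0.1, 0], 0]
    - [0, [0, 0.05, 0], 0]
    - [0, [0, 0, 0], 0]

```text
clock: 4.22
tool_pos: [0.4935, 0.1141, 0.0578]
ee_rot: [0.474, -0.473, -0.525, 0.525]
ft_force: [0.6, 0.7, 0.1]
gripper_width: 0.004
```

Call:
servo_tool:
  steps:
    - [0, [0, 0.03, 0], 0]
    - [0, [0, 0.03, 0], 0]
    - [0, [0, 0.03, 0], 0]
    - [0, [0, 0, 0], 0]

```text
clock: 4.72
tool_pos: [0.4937, 0.1141, 0.0545]
ee_rot: [-0.473, 0.474, 0.525, -0.525]
ft_force: [0.3, -0.0, 2.1]
gripper_width: 0.005
```

Contact made, at about 2 N. Continuing down.

Call:
servo_tool:
  steps:
    - [0, [0, 0.03, 0], 0]
    - [0, [0, 0.03, 0], 0]
    - [0, [0, 0.02, 0], 0]
    - [0, [0, 0, 0], 0]

```text
clock: 5.22
tool_pos: [0.4937, 0.1141, 0.0511]
ee_rot: [-0.473, 0.474, 0.525, -0.525]
ft_force: [0.6, 0.6, 1.0]
gripper_width: 0.001
```

```bash
python3 - <<'E'
from rig import telemetry
s=telemetry.get_state(); print(s["tool_pos"],s["ft_force"])
E
```

```text
[0.4936853  0.11412066 0.05105833] [0.61294494 0.57327896 1.04974954]
```

Call:
servo_tool:
  steps:
    - [0, [0, 0.01, 0], 0]
    - [0, [0, 0, 0], 0]

```text
clock: 5.48
tool_pos: [0.4937, 0.1141, 0.0508]
ee_rot: [-0.473, 0.474, 0.525, -0.525]
ft_force: [0.7, -0.3, 1.7]
gripper_width: 0.006
```

Call:
servo_tool:
  steps:
    - [0, [0, 0.01, 0], 0]
    - [0, [0, 0, 0], 0]

```text
clock: 5.72
tool_pos: [0.4937, 0.1141, 0.0507]
ee_rot: [-0.473, 0.474, 0.525, -0.525]
ft_force: [0.2, 0.5, 5.5]
gripper_width: 0.01
```

Call:
servo_tool:
  steps:
    - [0, [0, 0, 0], 0]
    - [0, [0, 0, 0], 0]

```text
clock: 5.98
tool_pos: [0.4937, 0.1141, 0.0507]
ee_rot: [-0.473, 0.474, 0.525, -0.525]
ft_force: [0.2, 0.6, 4.7]
gripper_width: 0.005
```

Force is at 5 N with no further motion, so green is on its stop. Lifting and moving to blue.

Call:
servo_tool:
  steps:
    - [0, [0, -0.3, 0], 0]
    - [0, [0, -0.6, 0], 0]
    - [0, [0, -0.6, 0], 0]
    - [0, [0, -0.3, 0], 0]
    - [0, [-0.4, 0, 0], 0]
    - [0, [-0.8, 0, 0], 0]
    - [0, [-0.8, 0, 0], 0]
    - [0, [-0.8, 0, 0], 0]
    - [0, [-0.5, 0, 0], 0]
    - [0, [-0.18, 0, 0], 0]
    - [0, [0, 0, 0], 0]
    - [0, [0, 0, 0], 0]

```text
clock: 7.48
tool_pos: [0.5076, -0.0239, 0.1221]
ee_rot: [0.474, -0.473, -0.525, 0.525]
ft_force: [-0.3, 0.1, 0.3]
gripper_width: 0.007
```

```bash
python3 - <<'E'
from h import *
from rig import telemetry,vision
s=telemetry.get_state(); print(s["clock"],s["tool_pos"],s["ft_force"],go(s,[*B,.0578]))
d=vision.snapshot("side")
k=keys(d,(225,250,205,228)); print(k["green"])
cv2.imwrite("pics/side4.png",cv2.resize(d["image"][150:280,190:340],None,fx=5,fy=5,interpolation=cv2.INTER_CUBIC)[:600,:800])
E
```

```text
7.475 [ 0.50756833 -0.02389221  0.12207319] [-0.25678439  0.13458535  0.29650666] [-0.014  1.607  0.015]
(array([238.8, 217.6]), array([11,  8, 72], dtype=int32), array([0.4899, 0.1084, 0.0565]))
```

View pics/side4.png

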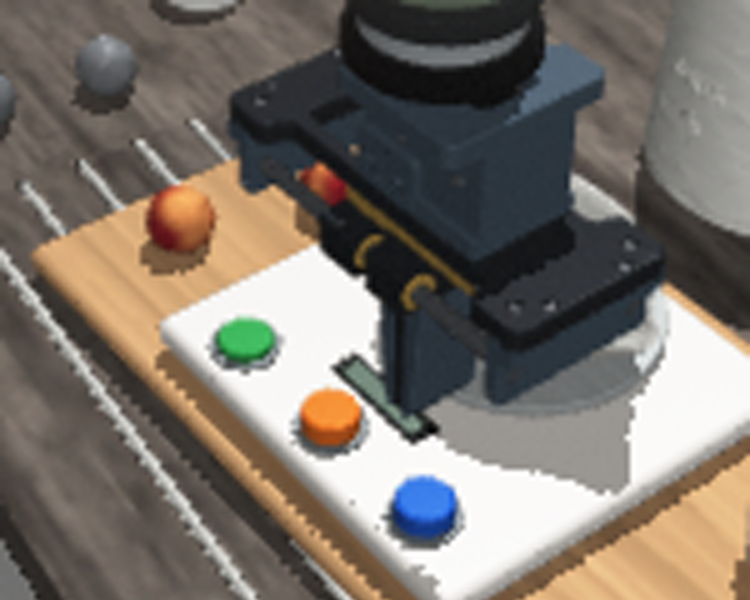

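The green key now sits visibly lower than orange and blue, and the fingertips are above the blue key. Descending to blue.

Call:
servo_tool:
  steps:
    - [0, [0, 0.4, 0], 0]
    - [0, [0, 0.5, 0], 0]
    - [0, [0, 0.4, 0], 0]
    - [0, [0, 0.2, 0], 0]
    - [0, [0, 0.1, 0], 0]
    - [0, [0, 0, 0], 0]

```text
clock: 8.28
tool_pos: [0.508, -0.0242, 0.0585]
ee_rot: [-0.473, 0.473, 0.525, -0.525]
ft_force: [1.0, 0.3, -0.1]
gripper_width: 0.004
```

Call:
servo_tool:
  steps:
    - [0, [0, 0.03, 0], 0]
    - [0, [0, 0.03, 0], 0]
    - [0, [0, 0.03, 0], 0]
    - [0, [0, 0, 0], 0]

```text
clock: 8.78
tool_pos: [0.5082, -0.0244, 0.055]
ee_rot: [-0.473, 0.474, 0.525, -0.525]
ft_force: [0.7, 0.4, 2.4]
gripper_width: 0.007
```

Call:
servo_tool:
  steps:
    - [0, [0, 0.03, 0], 0]
    - [0, [0, 0.03, 0], 0]
    - [0, [0, 0.02, 0], 0]
    - [0, [0, 0, 0], 0]

```text
clock: 9.28
tool_pos: [0.5082, -0.0244, 0.0516]
ee_rot: [-0.473, 0.474, 0.525, -0.525]
ft_force: [1.0, -0.2, 2.8]
gripper_width: 0.006
```

Call:
servo_tool:
  steps:
    - [0, [0, 0.02, 0], 0]
    - [0, [0, 0, 0], 0]

```text
clock: 9.52
tool_pos: [0.5082, -0.0244, 0.0509]
ee_rot: [-0.473, 0.474, 0.525, -0.525]
ft_force: [1.3, 0.6, 4.1]
gripper_width: 0.003
```

Call:
servo_tool:
  steps:
    - [0, [0, 0.01, 0], 0]
    - [0, [0, 0, 0], 0]

```text
clock: 9.78
tool_pos: [0.5082, -0.0244, 0.0506]
ee_rot: [-0.473, 0.474, 0.525, -0.525]
ft_force: [0.9, 0.8, 6.2]
gripper_width: 0.008
```

Call:
servo_tool:
  steps:
    - [0, [0, 0, 0], 0]

```text
clock: 9.9
tool_pos: [0.5082, -0.0244, 0.0506]
ee_rot: [-0.473, 0.474, 0.525, -0.525]
ft_force: [0.6, -0.2, 6.5]
gripper_width: 0.005
```

Call:
servo_tool:
  steps:
    - [0, [0, 0, 0], 0]

```text
clock: 10.02
tool_pos: [0.5082, -0.0244, 0.0507]
ee_rot: [-0.473, 0.474, 0.525, -0.525]
ft_force: [0.0, -0.3, 5.2]
gripper_width: 0.01
```

Blue bottomed at the same height as green, with 5–6 N. Releasing and moving the hand away.

Call:
servo_tool:
  steps:
    - [0, [0, -0.15, 0], 0]
    - [0, [0, -0.3, 0], 0]
    - [0, [0, -0.7, 0], 0]
    - [0, [0, -0.9, 0], 0]
    - [0, [0, -0.9, 0], 0]
    - [0, [0, -0.8, 0], 0]
    - [0, [0.5, 0, 0.3], 0]
    - [0, [0.8, 0, 0.5], 0]
    - [0, [0.8, 0, 0.5], 0]
    - [0, [0.8, 0, 0.5], 0]
    - [0, [0.8, 0, 0.5], 0]
    - [0, [0.8, 0, 0.5], 0]
    - [0, [0.8, 0, 0.5], 0]
    - [0, [0.8, 0, 0.3], 0]
    - [0, [0.8, 0, 0], 0]
    - [0, [0.8, 0, 0], 0]
    - [0, [0.5, 0, 0], 0]
    - [0, [0.2, 0, 0], 0]
    - [0, [0, 0, 0], 0]

```text
clock: 12.4
tool_pos: [0.3289, 0.2945, 0.1996]
ee_rot: [0.473, -0.473, -0.525, 0.526]
ft_force: [0.2, -1.1, 0.4]
gripper_width: 0.003
```

```bash
python3 - <<'E'
from h import *
from rig import telemetry,vision
s=telemetry.get_state(); print(s["clock"],s["tool_pos"],s["ft_force"])
D={n:vision.snapshot(n) for n in("top","side")}
ims=[]
for n in D: cv2.imwrite(f"pics/{n}5.png",D[n]["image"])
a=cv2.resize(D["side"]["image"][150:280,190:340],(750,650),interpolation=cv2.INTER_CUBIC)[:600]; cv2.imwrite("pics/side5c.png",a)
k={n:keys(D[n],BOX[n]) for n in D}
for a in H:
    print(a,[k[n][a] for n in D])
    P=[D[n]["camera_matrix"]@np.c_[D[n]["R"],D[n]["t"]] for n in D]
    try:
        X=cv2.triangulatePoints(*P,*[k[n][a][0].reshape(2,1) for n in D])[:,0]; print(X[:3]/X[3])
    except Exception as e: print(e)
E
```

```text
12.4 [0.32887073 0.29445668 0.19963616] [ 0.16587227 -1.1493207   0.41681257]
green [(array([277.5, 230.1]), array([ 12,  13, 128], dtype=int32), array([0.4946, 0.1167, 0.0565])), (array([238.8, 217.5]), array([11,  8, 71], dtype=int32), array([0.4901, 0.1084, 0.0565]))]
[0.49445495 0.11637381 0.04810447]
orange [(array([310.9, 226.1]), array([ 14,  13, 144], dtype=int32), array([0.5019, 0.0469, 0.0565])), (array([255.6, 233.1]), array([ 12,  11, 111], dtype=int32), array([0.4978, 0.0422, 0.0565]))]
[0.50139866 0.04649648 0.05079632]
blue [(array([344. , 222.5]), array([ 15,  14, 155], dtype=int32), array([ 0.5086, -0.0223,  0.0565])), (array([274.5, 251.1]), array([ 12,  13, 123], dtype=int32), array([ 0.5046, -0.0274,  0.0565]))]
[ 0.50827314 -0.02322903  0.05062448]
```

View pics/side5c.png

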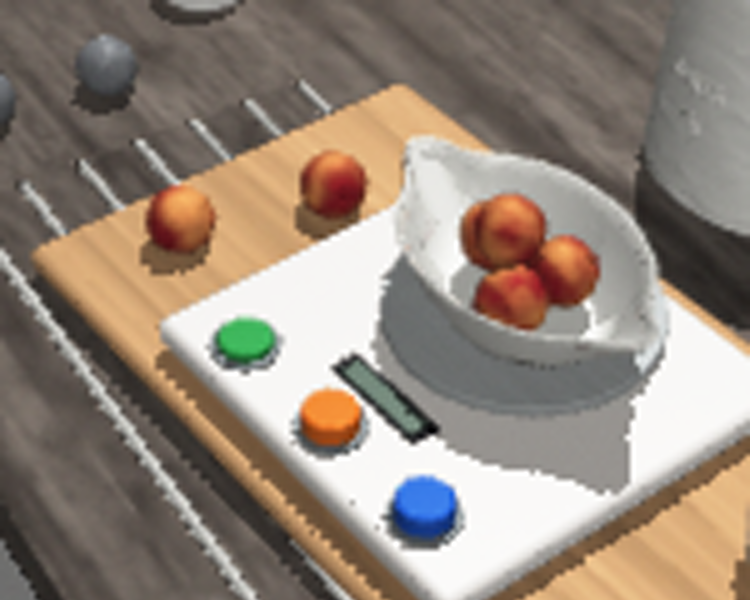

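View pics/top5.png

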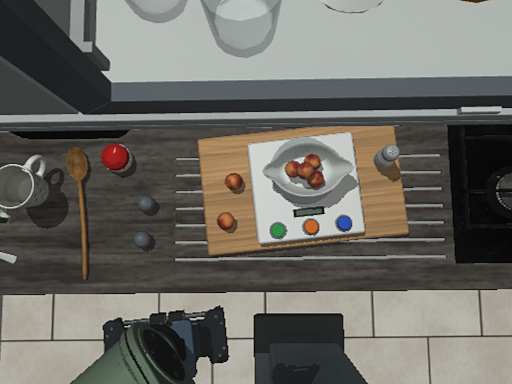

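Green is down at pixel (239,218), blue and orange are up at unchanged pixels (275,251) and (256,233), and the dish, plums and shaker haven't moved. Handing in.

```bash
python3 -c "
from rig import ticket
print(ticket.sign_off())"
```

```text
the job is handed in; nothing more can be done
None
```

I pressed the green power key down first, then pressed the blue zero key down and let it come back up. I then moved the hand well clear and handed the job in at about 12.5 s.

- **Green (power):** it stopped at a TCP height of about 50.7 mm with about 5 N, against the 2.5–3 N it needs. In the last pictures it still sits lower than the other two keys.
- **Blue (zero):** it stopped at the same height with about 5–6.5 N, against the 4 N it needs. In the last pictures it is back up, at exactly its starting pixels.
- **Everything else:** the orange key is at exactly its starting pixels. The dish, plums and salt shaker look unmoved, though I compared those only by eye.

**What disagreed:**
- The two cameras placed the keys 4–8 mm apart, so I aimed between them.
- The gripper body hid most of the fingertips from the cameras during the green press.
- The force reading scatters by about 1 N, so the rubber stops may have been pressed slightly past 5 N. The measured height was still about 0.2 mm above the nominal bottom (50.5 mm), so "fully down" rests mainly on the force and on the keys stopping.

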